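# Open the occupied bay of a twin sample chamber

## Robot

A 6-joint arm with a two-finger parallel gripper is mounted at the origin on a cart in front of the work surface, level with it; the furniture and walls round the work are solid. World frame = base frame: x ahead of the robot, y to its left, z up, the work surface at z = 0. Lengths are in m, angles in rad, forces in N, time in s.
With the tool pointing down it reaches from about 0.35 to 1 m from the base axis. Payload 7.1 kg.
Tool frame: the origin (TCP) lies at the very end of the fingers, on their centre line; the grasp point (between the pads) lies 19 mm behind it (r.grip_point_offset is the distance from the TCP to the grasp point, in m); z points along the fingers, y is the direction in which the jaws open and shut (so a half turn about z gives the same grasp; the last joint's range is limited). The gripper opens to 85 mm and grips with 20 to 120 N. Pads are 22 mm wide; open, the fingers measure 114 mm over their backs; the gripper's body (76 mm by 85 mm) begins 54 mm behind the grasp point. The pads swing forward as they close: fully open they stand 13 mm farther back than shut.
Start: joints at [1.308, 0.423, 1.63, -0, 1.089, -0.019], TCP at [0.151, 0.607, 0.231] pointing down, gripper open.
Joint ranges: [-3, 3], [-0.9, 2.11], [0.09, 2.58], [-1.31, 4.45], [0.11, 2.69], [-2.54, 2.54]. Speed limits (rad/s): [2.39, 2.39, 3.01, 3.14, 3.14, 3.14].

## Interface

Orientations are given as a unit quaternion [w, x, y, z].
In Python, from workcell import r gives the robot as it stands. The module is installed in compiled form; this text tells all that it offers.
- The arm moves only by the tool move_arm, never from a script. Its argument "plan" is one flat list of numbers, 7 for each row, row after row: the opening, from -1 (shut) to 1 (fully open), then the shift along the tool's x, y, z in mm, then the turn, a rotation vector about the tool's x, y, z in rad. In form: [gripper, dx, dy, dz, wx, wy, wz, gripper, dx, dy, dz, wx, wy, wz, ...]. A call has 1 to 5 rows; each row is the pose to reach, as a shift and turn from the pose measured when the call began, along the tool's axes at that moment; what a row does not reach only later rows make up. A row lasts 1/12 s, in which the tool goes at most 41.7 mm and 7.16 degrees, less where a joint would pass 70% of its speed; a pose out of reach is approached as far as the arm can. A call with a gripper value outside its range is refused whole. The fingers move at their own pace and stop on an object; the grip force is fixed at half the most. Time passes only in rows, so rows that repeat a pose let the fingers close. It gives the time, the measured TCP pose, the force and the opening at its end, in the units of the state.
- r.get_state(): the state, without advancing time (a new reading comes with each control period).
- r.get_image(name): name is "scene" or "top" or "wrist"; returns a dict with "color" (480x640x3 uint8, red, green, blue), "range_z" (480x640 float32, m along the optical axis (not along the pixel's ray), 0 where there is no reading), "vfov" (degrees; the focal length in pixels is half the picture's height over the tangent of half this angle, whatever the lens; pixels are square), "cx", "cy" (the principal point, pixels), "k1" (the pictures are not rectified: a ray, as slopes to the right and down, at radius r is drawn at 1 + k1 r^2 times it, then the intrinsics apply), "world_to_cam" (4x4, takes a point from world to camera coordinates). Camera axes: x right, y up, looking along -z (the intrinsics and any distortion apply to the point x, -y, -z); pixel columns grow to the right and rows downward; lengths in m; the calibration is good to about 2 mm. A picture is of the moment at which its call begins.
- r.job_done(): hands the job in, once; it reports no verdict.
The state is a dict: "t": time; "qpos": joint angles; "qd": joint speeds; "effort": joint torques, N m; "tool_pos": TCP position; "tool_rot": TCP orientation; "contact_force": force on the tool from outside, world axes, zero at the start; "wrist_torque": the same for the moment, N m; "gripper_width": opening from 0.0 (shut) to 1.0 (fully open).
Only numpy, scipy, OpenCV 4.12 (cv2) and the standard library are available. Lean on these libraries where they do the work, as an engineer would, in place of code of your own. Each camera call takes 0.05 s, during which the arm holds its last target.

## Task

One bay of the twin sample chamber holds the solid rock core plug, the other a rubber ring: open the bay with the core plug so that the plug can be taken out later. With the fingertips press the release tab in front of that bay so that its lid springs up, then push the lid right back until it rests fully open on its stop. Pick nothing up, keep the other lid shut, and leave the plug, the ring and the loose things around the chamber where they are.

Things in the scene. Friction and masses are not known exactly. Their poses are not given: they have to be found in the camera images.
- chamber: twin sample chamber, fixed: grey housing 128 mm deep (x -88 to +40), 218 wide (y), rim at z = 70. Two wells (50 x 70 mm, floor z = 14) at x = -2, y = +53 (left) and -53 (right), each with its own clear lid and, in front of it, a release tab over a ledge (top z = 46). Origin: underside, between the wells; x from front (tabs) to back (hinges), z up. All mm, chamber frame, also below.
- tab_left_top (a point): where to press down on the left tab: top of its flat steel paddle (37 mm deep, 34 wide), at x = -70, y = +53, z = 66.5 at rest. The paddle's front end tips down; travel here about 7 mm, 1.3 N at first, 5 N fully down. Behind it (x = -47 to -33) a hook up to z = 80 holds the lid's front edge; pressing swings the hook forward off the lid, which springs up by itself.
- tab_left (a joint): angle of the left release tab: 0 at rest, 0.26 rad fully pressed; lets go of the lid part of the way down; springs back when let go.
- lid_left_edge (a point): middle of the free (front) edge of the left lid, half-way through its thickness; moves with the lid. Lid: clear panel with black rim, 66 mm from hinge to edge, 88 wide, 5 thick; hinge line along chamber y at x = +30, z = 72.5. Shut, the edge is at x = -36.
- lid_left (a joint): angle of the left lid (rad): about 0 shut and latched, about 0.95 where its spring leaves it once released, 1.92 fully open on its stop, leaning back past upright. Needs about 1 N at the edge. Past about 1.7 it falls open and stays by its own weight; short of upright it falls back to 0.95.
- tab_right_top (a point): where to press down on the right tab: top of its flat steel paddle (37 mm deep, 34 wide), at x = -70, y = -53, z = 66.5 at rest. The paddle's front end tips down; travel here about 7 mm, 1.3 N at first, 5 N fully down. Behind it (x = -47 to -33) a hook up to z = 80 holds the lid's front edge; pressing swings the hook forward off the lid, which springs up by itself.
- tab_right (a joint): angle of the right release tab: 0 at rest, 0.26 rad fully pressed; lets go of the lid part of the way down; springs back when let go.
- lid_right_edge (a point): middle of the free (front) edge of the right lid, half-way through its thickness; moves with the lid. Lid: clear panel with black rim, 66 mm from hinge to edge, 88 wide, 5 thick; hinge line along chamber y at x = +30, z = 72.5. Shut, the edge is at x = -36.
- lid_right (a joint): angle of the right lid (rad): about 0 shut and latched, about 0.95 where its spring leaves it once released, 1.92 fully open on its stop, leaning back past upright. Needs about 1 N at the edge. Past about 1.7 it falls open and stays by its own weight; short of upright it falls back to 0.95.
- rock_plug_center (a point): centre of the core plug, a solid pale beige rock cylinder 25 mm across and 48 mm tall that stands in one of the two wells (which one changes), seen through the lid.
- sleeve_center (a point): centre of the rubber sleeve, a black ring 32 mm across and 22 mm tall that lies in the other well.
- weight_center (a point): bystander: small brass knob weight, 24 mm across, 34 mm tall, standing loose near the chamber; its centre.
- big_plug_center (a point): bystander: dark grey rock cylinder, 38 mm across, 38 mm tall, standing loose near the chamber; its centre.
- vial_center (a point): bystander: screw-cap sample vial, 25 mm across, 58 mm tall, standing loose near the chamber; its centre.
- loose_sleeve_center (a point): bystander: rubber ring, 32 mm across, 22 mm tall, on the bench, standing loose near the chamber; its centre.
- short_plug_center (a point): bystander: pale rock cylinder, 25 mm across, 30 mm tall, standing loose near the chamber; its centre.

How it is judged:
On the way, in this order (a step that is already met when the one before it is completed fails the run):
1. the tab of the bay with the core plug is pressed (((y of rock_plug_center in the frame of chamber above 0 m and value of joint tab_left above 0.11 rad) or (y of rock_plug_center in the frame of chamber below 0 m and value of joint tab_right above 0.11 rad))).
2. its lid has sprung up part of the way (((y of rock_plug_center in the frame of chamber above 0 m and value of joint lid_left above 0.6 rad) or (y of rock_plug_center in the frame of chamber below 0 m and value of joint lid_right above 0.6 rad))), for 0.1 s.
3. that lid is pushed fully open (((y of rock_plug_center in the frame of chamber above 0 m and value of joint lid_left above 1.8 rad) or (y of rock_plug_center in the frame of chamber below 0 m and value of joint lid_right above 1.8 rad))), for 0.2 s.
At the end, for the whole second after the job is handed in: The lid over the core plug rests open beyond 1.8 rad (stop at 1.92), the other lid is shut (under 0.05 rad), both tabs are released, plug and ring lie within 15 mm and the bystanders within 25 mm of where they were (((y of rock_plug_center in the frame of chamber above 0 m and value of joint lid_left above 1.8 rad and value of joint lid_right below 0.05 rad) or (y of rock_plug_center in the frame of chamber below 0 m and value of joint lid_right above 1.8 rad and value of joint lid_left below 0.05 rad)) and value of joint each of tab_left, tab_right below 0.05 rad and distance of each of rock_plug_center, sleeve_center from where it was at the start of the episode below 0.015 m and distance of each of weight_center, big_plug_center, vial_center, loose_sleeve_center, short_plug_center from where it was at the start of the episode below 0.025 m); the robot touches nothing.
It fails at once if the lid over the rubber sleeve is opened ((y of rock_plug_center in the frame of chamber above 0 m and value of joint lid_right above 0.15 rad) or (y of rock_plug_center in the frame of chamber below 0 m and value of joint lid_left above 0.15 rad)).
It fails at once if the core plug or the rubber sleeve is shifted more than 15 mm, or lifted out (distance of any of rock_plug_center, sleeve_center from where it was at the start of the episode above 0.015 m).
It fails at once if a loose bystander is pushed more than 25 mm, knocked over or picked up (distance of any of weight_center, big_plug_center, vial_center, loose_sleeve_center, short_plug_center from where it was at the start of the episode above 0.025 m or angle between any of weight_center, big_plug_center, vial_center, loose_sleeve_center, short_plug_center's own z axis and vertical above 0.5 rad).
It also fails if it takes over 35 s, if anything falls off the work surface, if the arm or the gripper's body presses on something with over 40 N, if the wrist force passes 120 N, or if a joint passes its speed limit or range.

## Working session

There is one attempt and no reset: what is moved stays moved. The work goes in short steps, Python scripts to look and compute and a tool call to move; the robot and the scene stay as the last step left them, time stands still between calls to the robot, and variables do not carry over. Pictures are saved under pics/ and viewed, and the job is handed in when it is done.

Besides the shell and the picture viewer there is one more tool, called after ">>>" as name(argument=value, ...), one argument or row to a line, values as JSON. move_arm: Moves the arm, as the interface text tells. Its arguments: {"type":"object","properties":{"plan":{"type":"array"}},"required":["plan"]}

```bash
mkdir -p pics; cat > h.py <<'E'
import numpy as np, cv2
from workcell import r
def save(n,im): cv2.imwrite('pics/'+n+'.png',im['color'][:,:,::-1])
def K(im):
    f=240/np.tan(np.radians(im['vfov'])/2); return f,im['cx'],im['cy'],im['k1']
def ray(im,u,v):
    f,cx,cy,k=K(im); a=np.array([(u-cx)/f,(v-cy)/f]); s=a.copy()
    for _ in range(30): s=a/(1+k*(s@s))
    M=np.array(im['world_to_cam']); R=M[:3,:3]; t=M[:3,3]
    d=R.T@np.array([s[0],-s[1],-1]); o=-R.T@t
    return o,d
def onz(im,u,v,z):
    o,d=ray(im,u,v); return o+d*(z-o[2])/d[2]
def depthpt(im,u,v):
    o,d=ray(im,u,v); return o+d*im['range_z'][int(v),int(u)]
def proj(im,p):
    f,cx,cy,k=K(im); M=np.array(im['world_to_cam']); c=M[:3,:3]@np.array(p)+M[:3,3]
    s=np.array([c[0],-c[1]])/-c[2]; s=s*(1+k*(s@s)); return s[0]*f+cx,s[1]*f+cy
E
python3 - <<'E'
from h import *
for n in ['scene','top','wrist']:
    im=r.get_image(n); save(n+'0',im); print(n,K(im)); np.savez('pics/'+n+'0.npz',**im)
s=r.get_state(); print(s)
E
```

```text
scene (np.float64(606.4885924563587), 311.9735158649342, 238.2464125799353, -0.05979276867638464)
top (np.float64(504.5637138300189), 323.3487960377165, 239.5632864890876, 0.0431980718681231)
wrist (np.float64(385.14122083482516), 321.38944074859705, 245.86994539231614, -0.031400240540513644)
{'t': 0.15, 'qpos': array([ 1.30801188e+00,  4.23669564e-01,  1.63048915e+00, -1.50072561e-05,
        1.08862136e+00, -1.90095008e-02]), 'qd': array([ 1.38101991e-04, -4.74975444e-03, -2.25792112e-03,  9.83686180e-04,
        5.28689250e-05, -1.11564971e-03]), 'effort': array([ 5.34443052e-05, -5.57766509e+01, -2.82017219e+01, -3.00475983e-05,
        4.90034741e-03, -2.14413541e-05]), 'tool_pos': array([0.15073053, 0.6061199 , 0.23073155]), 'tool_rot': array([-7.67954703e-05,  1.21582412e-01,  9.92581163e-01, -5.88761538e-04]), 'contact_force': array([1.14268245, 0.38965091, 0.23175216]), 'wrist_torque': array([ 0.0395778 , -0.03364314, -0.0220315 ]), 'gripper_width': 0.9953981367998703}
```

View pics/scene0.png

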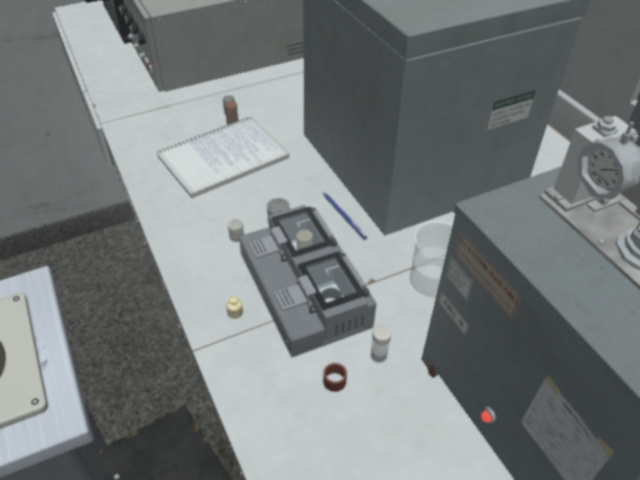

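View pics/top0.png

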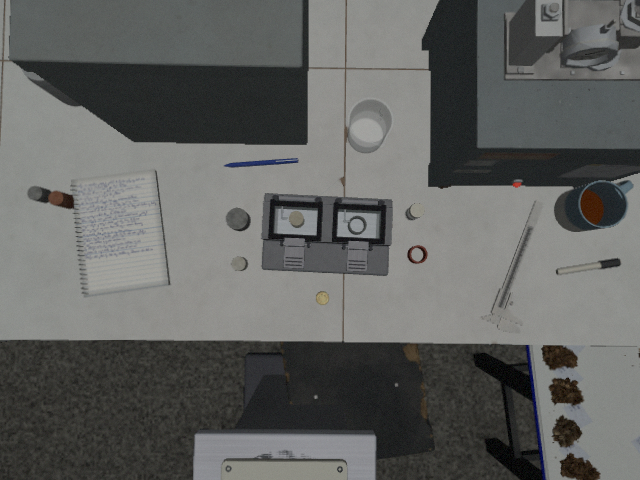

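View pics/wrist0.png

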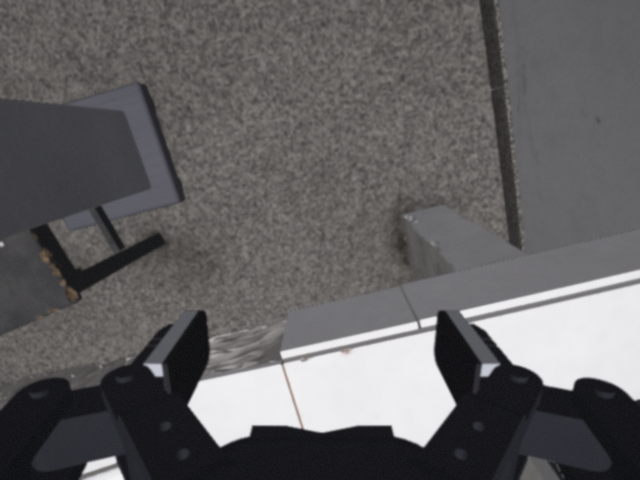

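The plug (pale disc) shows in the left bay at about (297,219) in the top view. The black ring is in the right bay at (357,226). Next I'll measure the chamber pose.

```bash
python3 - <<'E'
from h import *
im=r.get_image('top')
c=im['color'][170:320,215:440,::-1]
cv2.imwrite('pics/topz.png',cv2.resize(c,None,fx=3.5,fy=3.5,interpolation=cv2.INTER_CUBIC))
# housing corners front (bottom edge) and depth check
for u,v in [(297,219),(357,226),(294,262),(356,264),(267,255),(325,240),(300,290),(322,298),(237,218),(238,264),(415,211),(417,254),(285,455)]:
    print((u,v),depthpt(im,u,v).round(4))
E
```

```text
(297, 219) [ 0.5207 -0.0176  0.0786]
(357, 226) [ 0.5107 -0.1177  0.0756]
(294, 262) [ 0.4494 -0.0133  0.0687]
(356, 264) [ 0.4475 -0.1172  0.0665]
(267, 255) [0.4614 0.0345 0.0448]
(325, 240) [ 0.487  -0.0647  0.0686]
(300, 290) [ 0.4006 -0.0215  0.001 ]
(322, 298) [ 0.3884 -0.0611  0.0337]
(237, 218) [0.5251 0.0883 0.0395]
(238, 264) [0.4455 0.0863 0.0299]
(415, 211) [ 0.433  -0.0559  0.9139]
(417, 254) [ 0.4682 -0.2324  0.    ]
(285, 455) [ 1.138e-01 -1.000e-04  1.900e-03]
```

View pics/topz.png

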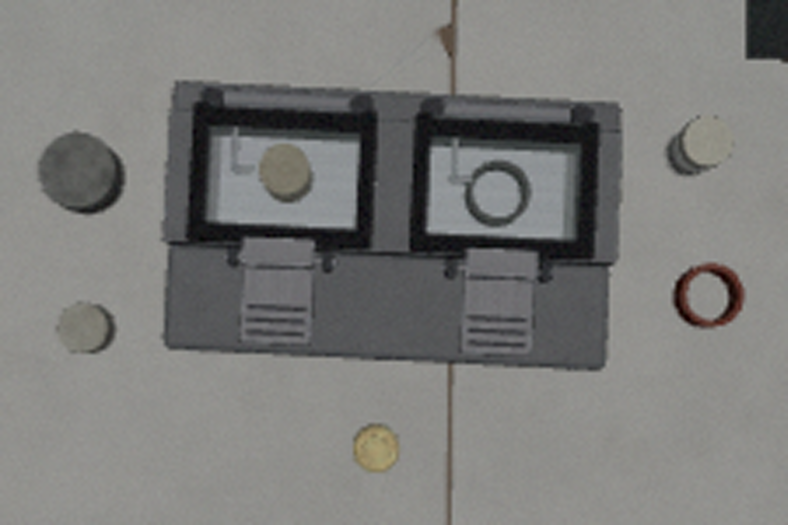

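Top-zoom picture: the housing front corners are at zoom (165,347) and (606,370), back corners at (175,82) and (620,102). The plug is at (286,172) in the left bay and the ring at (497,193) in the right. The brass weight is in front at (376,447), between the two tabs. Next is a pose fit from the corners.

```bash
cat >> h.py <<'E'
def fit():
    im=np.load('pics/top0.npz'); 
    zc=[((165,347),(-88,109,46)),((606,370),(-88,-109,46)),((175,82),(40,109,70)),((620,102),(40,-109,70)),]
    P=[];Q=[]
    for (a,b),q in zc:
        P.append(onz(im,215+(a+.5)/3.5-.5,170+(b+.5)/3.5-.5,q[2]/1000)[:2]); Q.append(np.array(q[:2])/1000)
    P=np.array(P);Q=np.array(Q); pc=P.mean(0);qc=Q.mean(0)
    H=(Q-qc).T@(P-pc); th=np.arctan2(H[0,1]-H[1,0],H[0,0]+H[1,1]); R=np.array([[np.cos(th),-np.sin(th)],[np.sin(th),np.cos(th)]])
    t=pc-R@qc; return R,t,th,(P-(Q@R.T+t))
E
python3 - <<'E'
from h import *
R,t,th,e=fit(); print(th,t,(e*1000).round(1))
im=np.load('pics/top0.npz'); sc=np.load('pics/scene0.npz')
out={}
for n,p in dict(tabL=(-70,53,66.5),tabLf=(-88,53,68),hook=(-40,53,80),edge=(-36,53,72.5),hinge=(30,53,72.5),tabR=(-70,-53,66.5)).items():
    w=np.r_[R@np.array(p[:2])/1000+t,p[2]/1000]; print(n,w.round(4),'top',np.round(proj(im,w),1),'scene',np.round(proj(sc,w),1))
    out[n]=w
for n in ['top','scene']:
    I=np.load(f'pics/{n}0.npz'); c=cv2.resize(np.ascontiguousarray(I['color'][:,:,::-1]),None,fx=4,fy=4,interpolation=cv2.INTER_CUBIC)
    for w in out.values():
        u,v=proj(I,w); cv2.circle(c,(int(u*4+1.5),int(v*4+1.5)),4,(0,0,255),-1)
    u,v=proj(I,out['tabL']); u,v=int(u*4),int(v*4); cv2.imwrite(f'pics/chk_{n}.png',c[v-250:v+250,u-200:u+500])
# plug top in chamber
for z,q in [(.062,(215+286/3.5,170+172/3.5)),(.036,(215+497/3.5,170+193/3.5))]:
    p=onz(im,*q,z); print(R.T@(p[:2]-t))
# bystander
for n,q,z in [('weight',(376,447),.03),('short',(85,327),.03),('big',(81,172),.038)]:
    print(n,onz(im,215+q[0]/3.5,170+q[1]/3.5,z))
E
```

```text
-0.034120457437420794 [ 0.52132236 -0.068052  ] [[ 0.5 -1. ]
 [-0.6  0.6]
 [-0.3 -1.6]
 [ 0.4  2.1]]
tabL [ 0.4532 -0.0127  0.0665] top [293.8 259.8] scene [260.7 245.7]
tabLf [ 0.4352 -0.0121  0.068 ] top [293.2 270.5] scene [249.2 248.5]
hook [ 0.4832 -0.0137  0.08  ] top [294.3 241.5] scene [279.  233.6]
edge [ 0.4872 -0.0139  0.0725] top [294.6 239.4] scene [281.7 236.4]
hinge [ 0.5531 -0.0161  0.0725] top [296.6 200.2] scene [321.7 224. ]
tabR [ 0.4496 -0.1186  0.0665] top [356.9 262.8] scene [287.6 296.3]
[-0.00086328  0.05171371]
[-0.00368714 -0.05269592]
weight [ 0.38870842 -0.06184503  0.03      ]
short [0.44652036 0.08404507 0.03      ]
big [0.52332041 0.08656572 0.038     ]
```

View pics/chk_top.png

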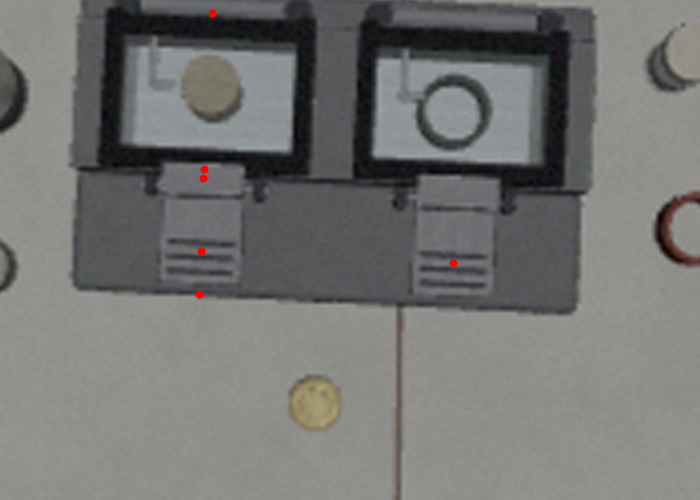

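View pics/chk_scene.png

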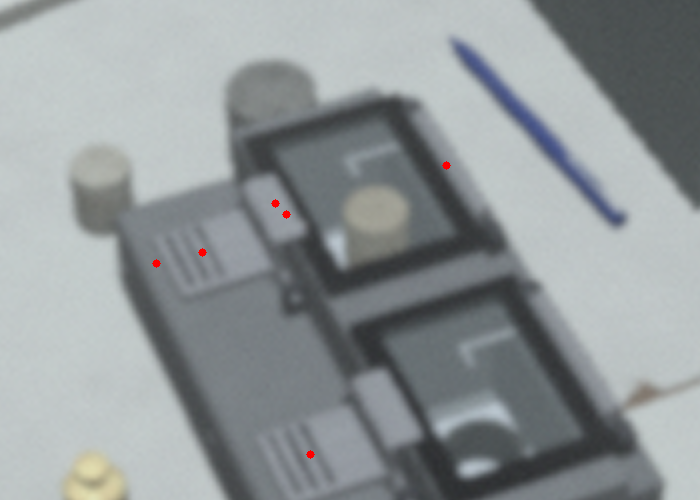

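Both views agree with the pose fit: the projected points fall on the tab, hook and hinge, and the plug measures at chamber (-1,+52), so it's the left bay. Next is a helper that turns chamber-frame targets into tool shifts.

```bash
cat >> h.py <<'E'
from scipy.spatial.transform import Rotation as Ro
def go(x,y,z,tilt):
    R,t,th,_=fit(); s=r.get_state(); a=np.radians(tilt)
    w=np.r_[R@np.array([x,y])/1000+t,z/1000]
    C=np.array([[-np.cos(a),0,np.sin(a)],[0,1,0],[-np.sin(a),0,-np.cos(a)]])
    T=Ro.from_euler('z',th)*Ro.from_matrix(C)
    q=s['tool_rot']; N=Ro.from_quat([q[1],q[2],q[3],q[0]])
    d=N.inv().apply(w-s['tool_pos'])*1000; rv=(N.inv()*T).as_rotvec()
    p=s['tool_pos']; c=np.r_[R.T@(p[:2]-t),p[2]]*1000
    print('t',round(s['t'],2),'now chamber',c.round(1),'shift',d.round(1),'turn',rv.round(3),'F',np.round(s['contact_force'],1),'grip',round(s['gripper_width'],2))
E
python3 -c "
from h import *
go(-130,53,231,12)"
```

```text
t 0.2 now chamber [-393.4  661.2  230.8] shift [-3.842e+02 -5.401e+02  3.000e-01] turn [-0.023 -0.209 -0.209] F [-0.3  0.1 -0.1] grip 0.99
```

>>> move_arm(
  plan=[-1,-28,-40,0,0,0,-0.05,-1,-52,-73,0,0,0,-0.1,-1,-76,-106,0,0,-0.05,-0.15,-1,-100,-140,0,0,-0.1,-0.2,-1,-124,-174,0,-0.02,-0.2,-0.2],
)

```text
t: 0.62
tool_pos: [0.2287, 0.4115, 0.2313]
tool_rot: [0.101, 0.021, 0.995, -0.002]
contact_force: [0.9, 0.1, 0.5]
gripper_width: 0.294
```

```bash
python3 -c "
from h import *
go(-100,53,200,12)"
```

```text
t 0.62 now chamber [-308.8  469.3  231.3] shift [-201.1 -414.7   73.7] turn [-0.002 -0.006 -0.007] F [0.9 0.1 0.5] grip 0.29
```

>>> move_arm(
  plan=[-1,-18,-37,4,0,0,0,-1,-36,-74,8,0,0,0,-1,-54,-111,12,0,0,0,-1,-72,-148,16,0,0,0,-1,-90,-185,20,0,0,0],
)

```text
t: 1.03
tool_pos: [0.3132, 0.2213, 0.2302]
tool_rot: [0.102, 0.02, 0.995, -0.002]
contact_force: [1.3, 0.6, 1.0]
gripper_width: 0.002
```

```bash
python3 -c "
from h import *
go(-100,53,180,12)"
```

```text
t 1.03 now chamber [-217.9  282.1  230.2] shift [-106.6 -228.3   73.3] turn [-0.002 -0.006 -0.006] F [1.3 0.6 1. ] grip 0.0
```

>>> move_arm(
  plan=[-1,-17,-37,12,0,0,0,-1,-35,-74,24,0,0,0,-1,-52,-111,36,0,0,0,-1,-70,-148,48,0,0,0,-1,-87,-185,60,0,0,0],
)

```text
t: 1.45
tool_pos: [0.4011, 0.0359, 0.1904]
tool_rot: [0.102, 0.02, 0.995, -0.002]
contact_force: [1.7, 1.1, 0.6]
gripper_width: -0.001
```

```bash
python3 -c "
from h import *
go(-68,53,110,12)"
```

```text
t 1.45 now chamber [-123.7   99.8  190.4] shift [-38.4 -46.4  90.2] turn [-0.002 -0.004 -0.006] F [1.7 1.1 0.6] grip -0.0
```

>>> move_arm(
  plan=[-1,-13,-15,30,0,0,0,-1,-26,-31,60,0,0,0,-1,-38,-46,90,0,0,0,-1,-38,-46,90,0,0,0,-1,-38,-46,90,0,-0.004,-0.006],
)

```text
t: 1.87
tool_pos: [0.454, -0.0131, 0.1081]
tool_rot: [0.102, 0.018, 0.995, -0.003]
contact_force: [-0.8, 0.2, -0.2]
gripper_width: -0.001
```

```bash
python3 -c "
from h import *
go(-68,53,74,12)
for n in ['scene','top']:
    im=r.get_image(n); save(n+'1',im)
    u,v=(290,260) if n=='scene' else (300,240)
    cv2.imwrite(f'pics/{n}1z.png',cv2.resize(im['color'][v-80:v+80,u-100:u+100,::-1],None,fx=3.5,fy=3.5))
    R,t,th,_=fit(); T=r.get_state()['tool_pos']; print(n,proj(im,T))
"
```

```text
t 1.87 now chamber [-69.1  52.6 108.1] shift [ 5.8  0.4 33.6] turn [-0.002 -0.005 -0.002] F [-0.8  0.2 -0.2] grip -0.0
scene (np.float64(259.40037932136767), np.float64(224.89443847732605))
top (np.float64(292.01015681226477), np.float64(258.53074059872296))
```

View pics/scene1z.png

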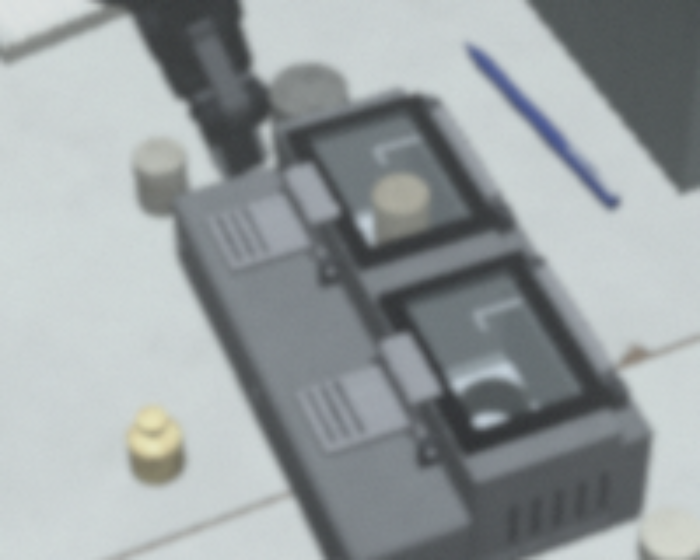

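View pics/top1z.png

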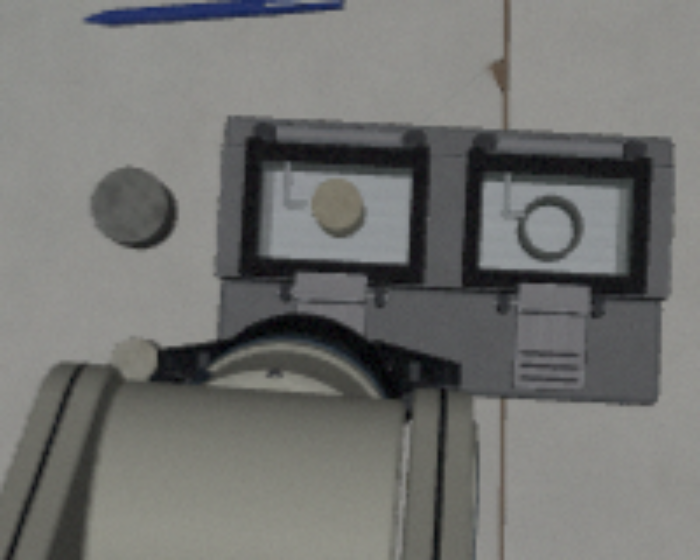

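The scene view shows the shut fingertips hanging over the left tab, tip at about px (261,227) where (259,225) was expected. The top view shows both lids shut. Descending now.

>>> move_arm(
  plan=[-1,3,0,17,0,0,0,-1,6,0,34,0,0,0,-1,6,0,34,0,0,0],
)

```text
t: 2.22
tool_pos: [0.4543, -0.0113, 0.0756]
tool_rot: [0.104, 0.016, 0.994, -0.002]
contact_force: [-1.3, 0.7, -0.8]
gripper_width: -0.003
```

>>> move_arm(
  plan=[-1,1,0,4,0,0,0,-1,2,0,8,0,0,0,-1,2,0,8,0,0,0],
)

```text
t: 2.47
tool_pos: [0.4542, -0.0109, 0.0681]
tool_rot: [0.105, 0.016, 0.994, -0.002]
contact_force: [-0.6, 0.4, 0.0]
gripper_width: -0.0
```

```bash
python3 -c "
from h import *
go(-68,53,60,12)
im=r.get_image('scene'); u,v=290,260
cv2.imwrite(f'pics/scene2z.png',cv2.resize(im['color'][v-80:v+80,u-100:u+100,::-1],None,fx=3.5,fy=3.5))
"
```

```text
t 2.47 now chamber [-69.   54.8  68.1] shift [ 0.7 -1.8  8.1] turn [-0.001  0.     0.002] F [-0.6  0.4  0. ] grip -0.0
```

View pics/scene2z.png

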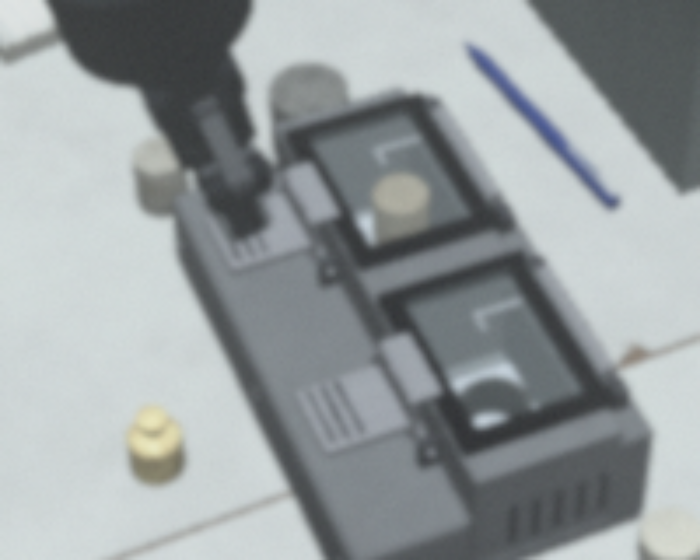

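The fingertips are over the left paddle, zoom (250,225), about to touch. I'll press in small steps.

>>> move_arm(
  plan=[-1,0.5,0,2,0,0,0,-1,1,0,4,0,0,0,-1,1,0,4,0,0,0],
)

```text
t: 2.77
tool_pos: [0.454, -0.011, 0.064]
tool_rot: [0.105, 0.016, 0.994, -0.002]
contact_force: [-1.0, 0.5, 1.1]
gripper_width: -0.001
```

>>> move_arm(
  plan=[-1,0.5,0,2,0,0,0,-1,0.5,0,3,0,0,0,-1,0.5,0,3,0,0,0],
)

```text
t: 3.02
tool_pos: [0.4536, -0.011, 0.0607]
tool_rot: [0.104, 0.016, 0.994, -0.002]
contact_force: [-3.4, 1.6, 4.9]
gripper_width: 0.001
```

```bash
python3 -c "
from h import *
go(-68,53,60,12)
im=r.get_image('scene'); u,v=290,260
cv2.imwrite(f'pics/scene3z.png',cv2.resize(im['color'][v-80:v+80,u-100:u+100,::-1],None,fx=3.5,fy=3.5))
"
```

```text
t 3.02 now chamber [-69.6  54.7  60.7] shift [-1.4 -1.7  1. ] turn [-0.001 -0.001  0.002] F [-3.4  1.6  4.9] grip 0.0
```

View pics/scene3z.png

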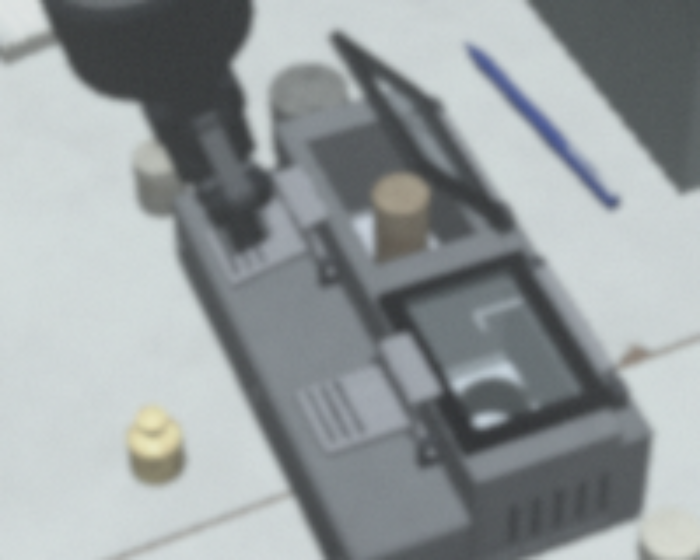

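The left lid has sprung up: its free edge is at zoom (340,40) and the plug still stands in the well. The right lid is shut. I'll raise the tool off the tab.

>>> move_arm(
  plan=[-1,-4,0,-16,0,0,0,-1,-8,0,-32,0,0,0,-1,-11,-1.5,-48,0,0,0,-1,-11,-1.5,-48,0,0,0],
)

```text
t: 3.4
tool_pos: [0.4565, -0.0127, 0.1124]
tool_rot: [0.107, 0.016, 0.994, -0.003]
contact_force: [1.2, 0.8, 0.7]
gripper_width: 0.001
```

```bash
python3 -c "
from h import *
go(-20,53,108,12);go(40,53,110,12)
im=r.get_image('scene'); u,v=290,220
cv2.imwrite(f'pics/scene4z.png',cv2.resize(im['color'][v-80:v+80,u-100:u+100,::-1],None,fx=3.5,fy=3.5))
"
```

```text
t 3.4 now chamber [-66.7  53.1 112.4] shift [-44.7  -0.2  14.2] turn [-0.001  0.004  0.002] F [1.2 0.8 0.7] grip 0.0
t 3.4 now chamber [-66.7  53.1 112.4] shift [-103.8   -0.3   24.9] turn [-0.001  0.004  0.002] F [1.2 0.8 0.7] grip 0.0
```

View pics/scene4z.png

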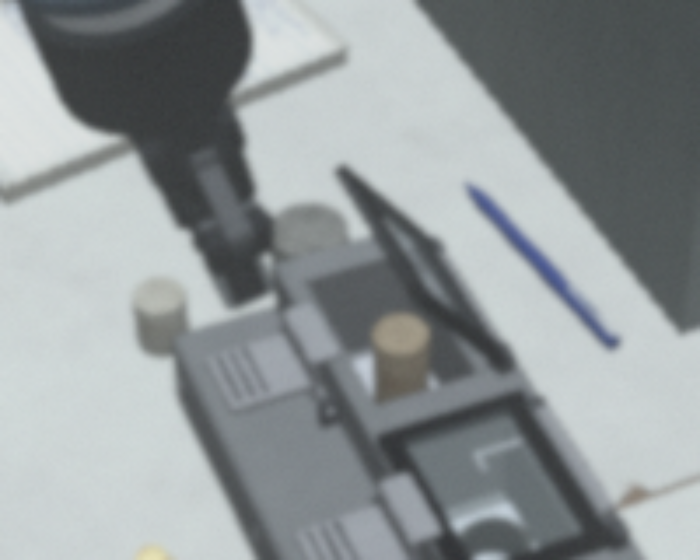

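The tab is back up and the tip is clear of it. Now I'll push the lid back at tip height of about 110 mm.

>>> move_arm(
  plan=[-1,-16,0,4,0,0,0,-1,-28,0,6,0,0,0,-1,-40,0,9,0,0,0,-1,-52,0,12,0,0,0,-1,-62,0,14,0,0,0],
)

```text
t: 3.87
tool_pos: [0.5198, -0.0148, 0.1096]
tool_rot: [0.105, 0.016, 0.994, -0.002]
contact_force: [0.7, 0.2, 0.5]
gripper_width: 0.001
```

```bash
python3 -c "
from h import *
go(30,53,112,12)
im=r.get_image('scene'); u,v=290,220
cv2.imwrite(f'pics/scene5z.png',cv2.resize(im['color'][v-80:v+80,u-100:u+100,::-1],None,fx=3.5,fy=3.5))
"
```

```text
t 3.87 now chamber [ -3.3  53.2 109.6] shift [-33.1  -0.3   4.6] turn [-0.001  0.002  0.002] F [0.7 0.2 0.5] grip 0.0
```

View pics/scene5z.png

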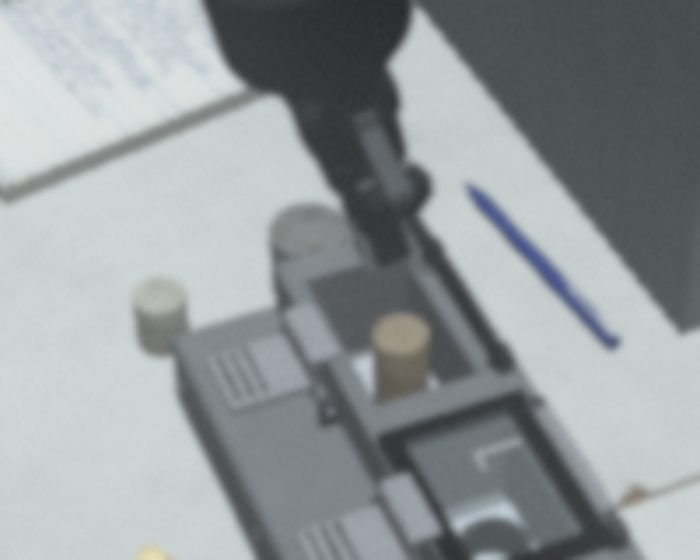

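The lid is rising ahead of the fingertips (zoom (400,250)). I'll keep pushing.

>>> move_arm(
  plan=[-1,-9,0,1,0,0,0,-1,-18,0,3,0,0,0,-1,-26,0,4,0,0,0,-1,-30,0,5,0,0,0,-1,-30,0,5,0,0,0],
)

```text
t: 4.33
tool_pos: [0.5537, -0.0159, 0.1118]
tool_rot: [0.107, 0.016, 0.994, -0.003]
contact_force: [-0.0, -0.3, 0.7]
gripper_width: 0.001
```

```bash
python3 -c "
from h import *
go(36,53,112,12)
im=r.get_image('scene'); u,v=290,220
cv2.imwrite(f'pics/scene6z.png',cv2.resize(im['color'][v-80:v+80,u-100:u+100,::-1],None,fx=3.5,fy=3.5))
"
```

```text
t 4.33 now chamber [ 30.6  53.2 111.8] shift [-5.4 -0.2  1. ] turn [-0.001  0.006  0.002] F [-0.  -0.3  0.7] grip 0.0
```

View pics/scene6z.png

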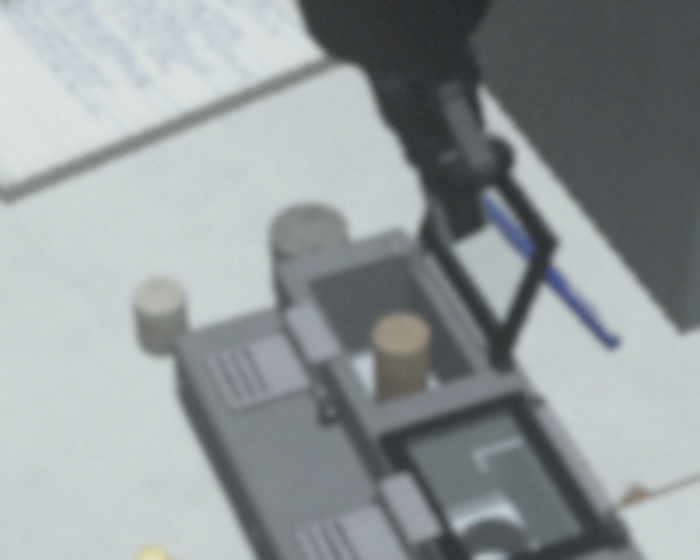

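The lid leans back past upright, with its near corner at zoom (552,240), and the force is close to zero. I'll nudge a few mm more to confirm the stop, then retreat.

>>> move_arm(
  plan=[-1,-3,0,0.5,0,0,0,-1,-5,0,1,0,0,0,-1,-5,0,1,0,0,0],
)

```text
t: 4.63
tool_pos: [0.5569, -0.016, 0.1116]
tool_rot: [0.106, 0.016, 0.994, -0.003]
contact_force: [-3.8, 0.3, 3.9]
gripper_width: 0.003
```

>>> move_arm(
  plan=[-1,12,0,-3,0,0,0,-1,35,0,-15,0,0,0,-1,65,0,-35,0,0,0,-1,95,0,-60,0,0,0,-1,120,0,-80,0,0,0],
)

```text
t: 5.05
tool_pos: [0.4203, -0.0114, 0.1646]
tool_rot: [0.105, 0.016, 0.994, -0.002]
contact_force: [-0.4, -0.3, 1.2]
gripper_width: 0.003
```

```bash
python3 -c "
from h import *
go(-100,53,200,12)
R,t,th,_=fit()
for n,(u,v) in dict(scene=(290,240),top=(320,230)).items():
    im=r.get_image(n)
    c=cv2.resize(im['color'][v-80:v+80,u-100:u+100,::-1],None,fx=3.5,fy=3.5)
    for a,col in ((1.92,(0,0,255)),(1.8,(0,255,0)),(1.6,(255,0,0))):
      for y in (9,97):
        p=np.array([30-66*np.cos(a),y]); w=np.r_[R@p/1000+t,(72.5+66*np.sin(a))/1000]; q=proj(im,w); cv2.circle(c,(int((q[0]-u+100)*3.5),int((q[1]-v+80)*3.5)),3,col,-1)
    cv2.imwrite(f'pics/{n}7z.png',c)
"
```

```text
t 5.05 now chamber [-102.9   53.2  164.6] shift [-10.2  -0.2 -34. ] turn [-0.001  0.001  0.002] F [-0.4 -0.3  1.2] grip 0.0
```

View pics/scene7z.png

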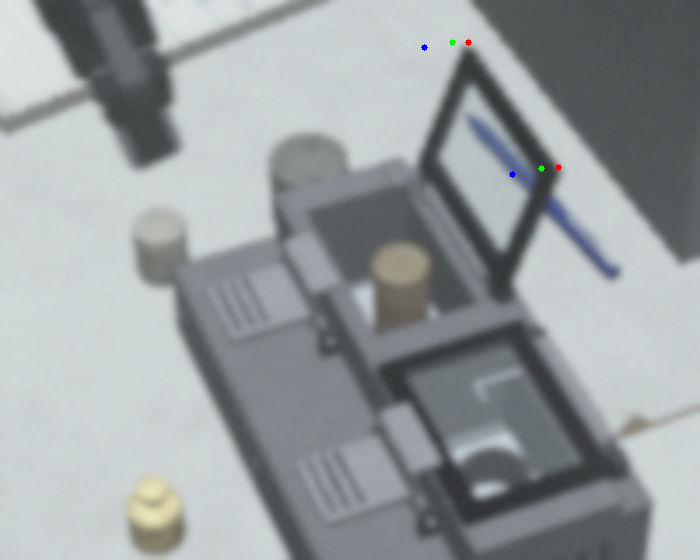

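View pics/top7z.png

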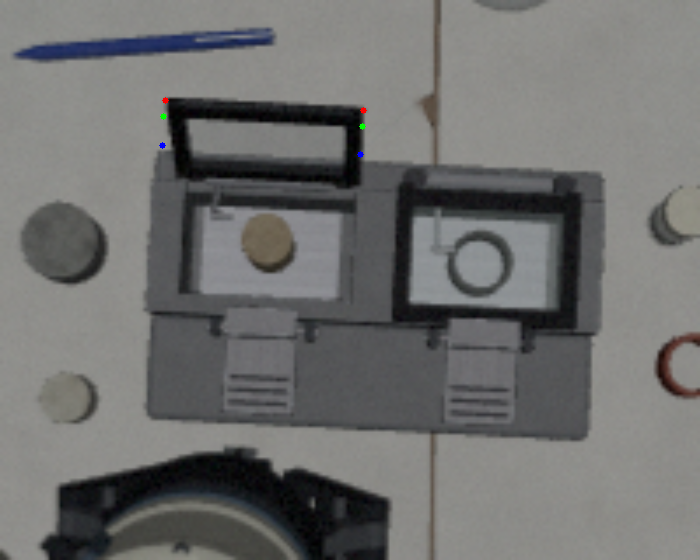

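Top and scene views: the left lid's edge corners fall on the 1.92 rad marks, and it stays there with the arm away. The tabs are up, the right lid is shut and the other things haven't moved. I'll lift a little to let the arm settle, then hand in.

>>> move_arm(
  plan=[-1,-5,0,-20,0,0,0,-1,-8,0,-35,0,0,0,-1,-8,0,-35,0,0,0,-1,-8,0,-35,0,0,0],
)

```text
t: 5.48
tool_pos: [0.4208, -0.0113, 0.2021]
tool_rot: [0.107, 0.016, 0.994, -0.003]
contact_force: [-0.7, 0.3, 0.1]
gripper_width: 0.001
```

```bash
python3 -c "
from h import *
go(-100,53,200,12)
im=r.get_image('top'); a=np.load('pics/top0.npz')['color'].astype(int); d=abs(im['color'].astype(int)-a).sum(2)
for n,(u,v) in dict(weight=(322,298),short=(239,263),big=(238,219),vial=(415,211),ring=(417,254)).items(): print(n,d[v-8:v+9,u-8:u+9].mean().round(1))
print(r.job_done())"
```

```text
t 5.48 now chamber [-102.4   53.3  202.1] shift [-1.9 -0.3  2.6] turn [-0.001  0.005  0.002] F [-0.7  0.3  0.1] grip 0.0
weight 296.1
short 8.6
big 7.7
vial 8.5
ring 9.1
the job is handed in; nothing more can be done
None
```

The core plug was in the left bay. I pressed the left tab with the shut fingertips (about 5 N) and its lid sprang up. I then pushed the lid back until the force rose at the stop, and withdrew. The job was handed in at about 5.5 s of the 35 s allowed.

**Lid:** after the arm had withdrawn, the open lid's corners matched the 1.92 rad position in the top view. In the scene view they sat within a few pixels of it.

**Chamber:** the right lid was shut, both tabs were up, and the plug and ring were in place.

**Loose things:** the short plug, big plug, vial and loose ring were unchanged in the before-and-after comparison of the top view. The brass weight failed that comparison because the arm was hiding it there. It looked unmoved in the last scene picture, and nothing went near it.

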